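Close the battery bay of the microscope lamp unit

TASK

The battery bay of the white microscope lamp unit is open. Take the white cover with the black lip by its grip and, with its top edge raised, hook the lip under the blue ledge at the low end of the bay; then swing the top edge down until the cover lies flat and fully home in the bay, and let go. Leave the plain orange cover where it lies; it belongs to another instrument.

Things in the scene. Friction and masses are not known exactly. Their poses are not given: they have to be found in the camera images.
- cover_grip (a point): Loose white cover, 150 g, lying flat: plate 136 (x) by 110 (y) by 6 mm, prolonged at its -x edge by a black lip. White grip block on its outer face, 24 (x) by 44 (y) mm, 40 tall. Point: on the grip's axis, 30 mm above the cover's underside (24 above the plate's face, 16 below the grip's top); top edge 80 mm towards +x, lip tip 80 mm towards -x. z: out of the outer face.
- cover_lip (a point): Middle of the tip of the white cover's black lip, at the underside; axes as cover_grip, from which it lies at (-80, 0, -30) mm. The lip is 24 mm long, 90 wide, 5 thick, flush with the underside.
- bay (a point): Open bay on the fixed white lamp unit (200 x 160 mm). x: up its 15 degree slope, away from the robot; y: across; z: out. Origin: lip tip's home, mid low end, on the seat (z=0), at the stop wall, 45 mm above the table. Blue ledge over x 0-22, z 18-24 mm. Seat solid at x 0-45, 150-172 and y beyond 45 each side; cells between. Side walls at y 68, 12 high; header at x 172, 16 high. Gravity holds the cover.
- orange_cover_grip (a point): Bystander, to be left alone: loose orange cover lying on the table, 120 by 100 by 6 mm, without a lip, with the same kind of grip block in orange; point and axes as for cover_grip.
Mind the look-alikes: they are no part of the job. What is shaped like the part that bears cover_grip but pink is not meant.

How it is judged:
By the outcome, as a careful person would: the job done as asked, in the order asked, and still so for the second after the job is handed in, with the robot touching nothing.
It also fails if it takes over 45 s, if anything falls off the work surface, if the arm or the gripper's body presses on something with over 40 N, if the wrist force passes 120 N, or if a joint passes its speed limit or range.

ROBOT

A 6-joint arm with a two-finger parallel gripper is mounted at the origin on the work surface. World frame = base frame: x ahead of the robot, y to its left, z up, the work surface at z = 0. Lengths are in m, angles in rad, forces in N, time in s.
With the tool pointing down it reaches from about 0.275 to 1 m from the base axis. Payload 8.4 kg.
Tool frame: the origin (TCP) lies on the centre line of the jaws, within the pads' length; the fingertips stand 17 mm ahead of it and the grasp point (between the pads) lies 2 mm behind it (bot.tcp_to_tips is the y of the fingertips in the tool frame, in m); y points along the fingers, z is the direction in which the jaws open and shut, and the axes are right-handed (so a half turn about y gives the same grasp; the last joint's range is limited). The gripper opens to 85 mm and grips with 20 to 120 N. Pads are 22 mm wide; open, the fingers measure 114 mm over their backs; the gripper's body (76 mm by 85 mm) begins 54 mm behind the grasp point. The pads swing forward as they close: fully open they stand 13 mm farther back than shut.
Start: joints at [1.18, 0.353, 1.633, -0, 1.155, -0.002], TCP at [0.237, 0.578, 0.221] pointing down, gripper open.
Joint ranges: [-2.63, 2.63], [-0.92, 2.1], [0.06, 2.66], [-1.3, 4.44], [0, 2.69], [-3.02, 3.02]. Speed limits (rad/s): [2.22, 2.22, 2.79, 3.14, 3.14, 3.14].

INTERFACE

Orientations are given as a unit quaternion [x, y, z, w].
In Python, from workcell import bot, hand, kinematics, get_obs, vision, hand_in gives the robot as it stands. The module is installed in compiled form; this text tells all that it offers. Calls block until the motion is done:
- bot.reach(position, orientation): joint-space move of the TCP to a pose.
- bot.servo_line(position, ori=None, velocity=0.15): straight line of the TCP; ori=None keeps the orientation; velocity is the mean speed in m/s.
- bot.goto_joints(angles): joint-space move.
- hand.move_gripper(opening, strength=None): finger opening in m; strength is the grip in N (None keeps the last); returns when the fingers have stopped.
- bot.dwell(seconds).
- kinematics.solve_ik(position, orientation): joint angles nearest the present ones, or None.
- get_obs(): the state.
- vision.read_camera(name): name is "scene" or "top"; returns a dict with "frame" (384x512x3 uint8, red, green, blue), "intrinsics" (3x3 intrinsics, pixels), "dist" ([k1, k2, p1, p2, k3] as OpenCV has them; the pictures are not rectified), "view" (4x4, takes a point from world to camera coordinates). Camera axes: x right, y down, z forward; pixel columns grow to the right and rows downward; lengths in m; the calibration is good to about 2 mm. A picture is of the moment at which its call begins. There is no depth.
A pose or a line that the arm cannot do raises bot.IKError and nothing moves.
- hand_in(): hands the job in, once; it reports no verdict.
The state is a dict: "time_s": time; "joint_pos": joint angles; "joint_vel": joint speeds; "joint_efforts": joint torques, N m; "position": TCP position; "orientation": TCP orientation; "wrist_force": force on the tool from outside, world axes, zero at the start; "ft_torque": the same for the moment, N m; "gripper_width": finger opening in m.
Only numpy, scipy, OpenCV 4.12 (cv2) and the standard library are available. Lean on these libraries where they do the work, as an engineer would, in place of code of your own. Each camera call takes 0.05 s, during which the arm holds its last target.

## Working session

There is one attempt and no reset: what is moved stays moved. The work goes in short steps, each a Python script; the robot and the scene stay as the last script left them, time stands still between calls to the robot, and variables do not carry over. Pictures are saved under pics/ and viewed, and the job is handed in when it is done.

```bash
mkdir -p pics; python3 - <<'E'
from workcell import bot,hand,kinematics,get_obs,vision
import cv2,numpy as np
for n in("scene","top"):
    d=vision.read_camera(n); cv2.imwrite(f"pics/{n}0.png",cv2.cvtColor(d["frame"],cv2.COLOR_RGB2BGR))
    np.savez(f"{n}0.npz",**d)
    print(n,d["intrinsics"],d["dist"],d["view"])
o=get_obs();print(o)
E
```

```text
scene [[396.15010555   0.         247.26555167]
 [  0.         396.15010555 186.6625757 ]
 [  0.           0.           1.        ]] [0.00482065 0.         0.         0.         0.        ] [[ 0.58237803  0.8126406  -0.0212388  -0.12295745]
 [ 0.44966261 -0.34379595 -0.82438334 -0.13853701]
 [-0.67722918  0.47055245 -0.5656333   1.44943802]
 [ 0.          0.          0.          1.        ]]
top [[453.48886348   0.         260.37446741]
 [  0.         453.48886348 195.44618164]
 [  0.           0.           1.        ]] [-0.07182144  0.          0.          0.          0.        ] [[-0.02504297 -0.99959333  0.01363879 -0.07317833]
 [-0.99040635  0.02295355 -0.13626593  0.3408455 ]
 [ 0.13589745 -0.01692045 -0.99057841  1.11027121]
 [ 0.          0.          0.          1.        ]]
{'time_s': 0.1, 'joint_pos': array([ 1.17959192e+00,  3.53568365e-01,  1.63405739e+00,  3.56086407e-05,
        1.15519158e+00, -2.40372491e-03]), 'joint_vel': array([ 0.00105705, -0.00202226, -0.00228573, -0.00278474,  0.00076483,
        0.00116519]), 'joint_efforts': array([ 1.07047916e-03, -6.06354976e+01, -3.42817104e+01,  2.29544585e-04,
        3.84654137e-03,  3.44567707e-05]), 'position': array([0.23674987, 0.57795389, 0.22024435]), 'orientation': array([ 0.69420877, -0.13669855,  0.13650663, -0.693364  ]), 'wrist_force': array([ 0.2851308 , -0.17508109,  0.56238102]), 'ft_torque': array([ 0.03360264,  0.01121487, -0.00733979]), 'gripper_width': 0.08548017721831776}
```

View pics/scene0.png

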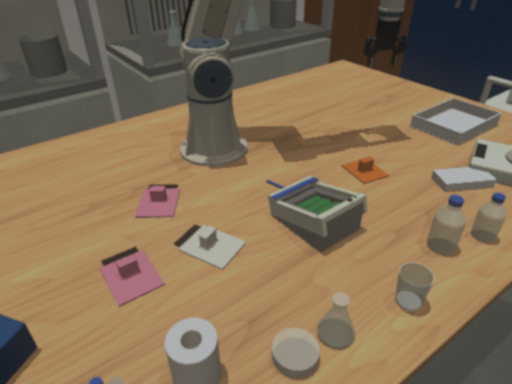

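View pics/top0.png

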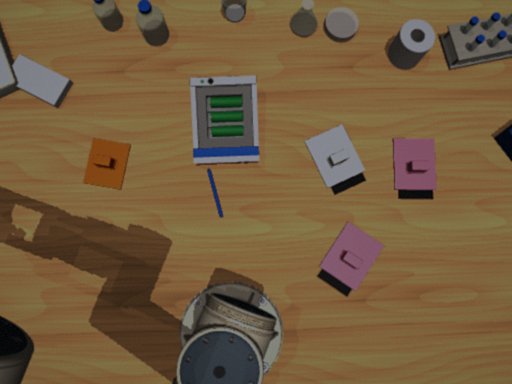

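The scene picture shows the white cover (about 210,245) between two pink look-alikes, with the lamp unit at (318,208). In the top picture the cover is at (337,158) with its lip at (348,183), and the blue ledge is at (226,155). A loose blue pen lies at (215,192).

```bash
python3 - <<'E'
import cv2,numpy as np
t=cv2.imread("pics/top0.png");s=cv2.imread("pics/scene0.png")
a=cv2.resize(t[65:225,180:380],None,fx=4,fy=4,interpolation=cv2.INTER_CUBIC[0] if 0 else cv2.INTER_CUBIC[0] if 0 else cv2.INTER_CUBIC)
b=cv2.resize(s[165:275,165:375],None,fx=3.8,fy=3.8,interpolation=cv2.INTER_CUBIC)
a=cv2.resize(a,(750,600));cv2.imwrite("pics/ta.png",a);cv2.imwrite("pics/sb.png",b);print(a.shape,b.shape)
E
```

```text
(600, 750, 3) (418, 798, 3)
```

View pics/ta.png

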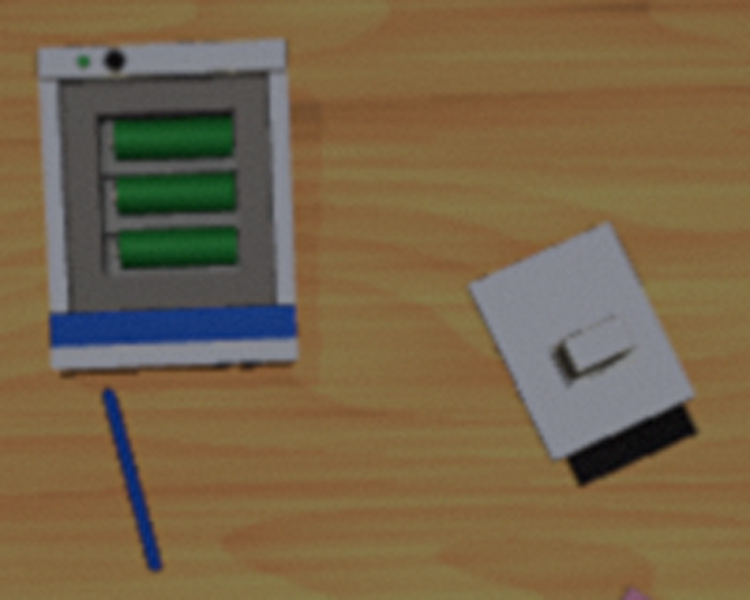

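View pics/sb.png

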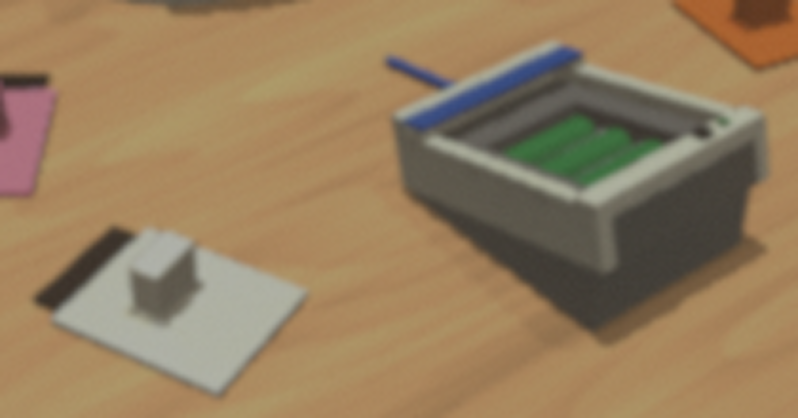

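```bash
cat > h.py <<'E'
import cv2,numpy as np
def cam(n,z="0"):
    return dict(np.load(f"{n}{z}.npz"))
def ray(d,uv):
    p=cv2.undistortPoints(np.array(uv,float).reshape(-1,1,2),d["intrinsics"],d["dist"]).reshape(-1,2)
    R=d["view"][:3,:3];t=d["view"][:3,3];c=-R.T@t
    return c,np.c_[p,np.ones(len(p))]@R
def onz(d,uv,z):
    c,v=ray(d,uv); z=np.broadcast_to(z,len(v)); return c+v*((z-c[2])/v[:,2])[:,None]
def proj(d,P):
    r=cv2.Rodrigues(d["view"][:3,:3])[0]
    return cv2.projectPoints(np.array(P,float).reshape(-1,1,3),r,d["view"][:3,3],d["intrinsics"],d["dist"])[0].reshape(-1,2)
def up(d,k=4): return cv2.resize(d["frame"],None,fx=k,fy=k,interpolation=cv2.INTER_LINEAR)
def down(p,k=4): return (np.array(p,float)+.5)/k-.5
def blob(mask,near,k=4):
    cs,_=cv2.findContours(mask.astype(np.uint8),cv2.RETR_EXTERNAL,cv2.CHAIN_APPROX_NONE)
    best=min((c for c in cs if cv2.contourArea(c)>300),key=lambda c:-cv2.pointPolygonTest(c,(near[0]*k,near[1]*k),True))
    m=cv2.moments(best);cen=[m["m10"]/m["m00"],m["m01"]/m["m00"]]
    box=cv2.boxPoints(cv2.minAreaRect(best))
    return down(cen),down(box),m["m00"]/k/k,best
E
python3 - <<'E'
from h import *
for n,pl,pp,pb in(("top",(348,183),(330,150),(226,155)),("scene",(187,236),(220,255),(295,188))):
    d=cam(n);R=d["view"][:3,:3];print(n,"cam at",-R.T@d["view"][:3,3])
    h=cv2.cvtColor(up(d),cv2.COLOR_RGB2HSV);
    H,S,V=[h[...,i].astype(int) for i in range(3)]
    for nm,m,p,z in(("lip",V<60,pl,.005),("plate",(S<50)&(V>75),pp,.006),("ledge",(H>105)&(H<130)&(S>120),pb,.071)):
        c,b,A,_=blob(m,p)
        print(nm,c.round(2),A,"box",b.round(1).tolist());print("  w",onz(d,[c],z).round(4),onz(d,b,z).round(4)[:,:2].tolist())
E
```

```text
top cam at [ 0.18485992 -0.0621859   1.14725437]
lip [347.92 183.13] 282.5625 box [[330.5, 186.2], [361.6, 172.0], [365.3, 180.1], [334.2, 194.3]]
  w [[ 0.3683 -0.3071  0.005 ]] [[0.3612, -0.2618], [0.3964, -0.3443], [0.3752, -0.3526], [0.3402, -0.2703]]
plate [334.45 155.58] 2166.53125 box [[303.8, 140.5], [341.9, 122.2], [365.1, 170.3], [327.1, 188.7]]
  w [[ 0.4409 -0.2757  0.006 ]] [[0.4825, -0.1979], [0.53, -0.2997], [0.4005, -0.3533], [0.355, -0.2524]]
ledge [225.52 151.34] 549.6875 box [[193.0, 148.1], [257.9, 145.7], [258.2, 154.5], [193.3, 157.0]]
  w [[0.4426 0.0013 0.071 ]] [[0.4525, 0.0803], [0.455, -0.0776], [0.4328, -0.0779], [0.4304, 0.0795]]
scene cam at [ 1.11550436 -0.62974486  0.70303133]
lip [117.67 256.58] 40.1875 box [[103.3, 261.4], [134.3, 248.9], [135.1, 250.9], [104.1, 263.4]]
  w [[ 0.334  -0.4867  0.005 ]] [[0.3287, -0.5214], [0.3326, -0.4424], [0.3409, -0.4436], [0.3367, -0.5221]]
plate [211.64 245.73] 1612.3125 box [[177.6, 249.0], [191.7, 217.4], [245.1, 241.2], [231.0, 272.7]]
  w [[ 0.4429 -0.2783  0.006 ]] [[0.4011, -0.354], [0.3101, -0.2629], [0.4803, -0.1998], [0.5501, -0.29]]
ledge [294.12 187.95] 89.625 box [[273.6, 196.2], [314.0, 177.2], [315.1, 179.5], [274.7, 198.5]]
  w [[ 0.4435 -0.0036  0.071 ]] [[0.4397, -0.0739], [0.4372, 0.0782], [0.4478, 0.0723], [0.4496, -0.0782]]
```

```bash
cat >> h.py <<'E'
from scipy.spatial.transform import Rotation as Rn
YC=0.408; GC=np.array([.4303,-.2803,.030])
RC=Rn.from_euler("z",YC)
YB=0.0155; OB=np.array([.4426-.0044,.0012,.045])
RB=Rn.from_euler("z",YB)*Rn.from_euler("y",-np.deg2rad(15))
def outlines():
    L=[]
    z=-.024;L.append(GC+RC.apply([[-.056,-.055,z],[.08,-.055,z],[.08,.055,z],[-.056,.055,z]]))
    z=-.025;L.append(GC+RC.apply([[-.08,-.045,z],[-.056,-.045,z],[-.056,.045,z],[-.08,.045,z]]))
    z=.016;L.append(GC+RC.apply([[-.012,-.022,z],[.012,-.022,z],[.012,.022,z],[-.012,.022,z]]))
    z=.024;L.append(OB+RB.apply([[0,-.08,z],[.022,-.08,z],[.022,.08,z],[0,.08,z]]))
    z=0;L.append(OB+RB.apply([[.022,-.068,z],[.172,-.068,z],[.172,.068,z],[.022,.068,z]]))
    return L
def draw(n,sfx,roi,k,out):
    d=cam(n,sfx);x0,y0,x1,y1=roi
    im=cv2.cvtColor(d["frame"],cv2.COLOR_RGB2BGR)[y0:y1,x0:x1]
    im=cv2.resize(im,None,fx=k,fy=k,interpolation=cv2.INTER_CUBIC)
    for P in outlines():
        q=((proj(d,P)-[x0,y0]+.5)*k-.5).round().astype(int)
        cv2.polylines(im,[q],True,(0,0,255),1)
    cv2.imwrite(out,im)
E
python3 -c "
from h import *
draw('top','0',(180,65,380,210),4,'pics/t1.png');draw('scene','0',(165,165,375,275),3.8,'pics/s1.png')"
```

```text
(no output)
```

View pics/t1.png

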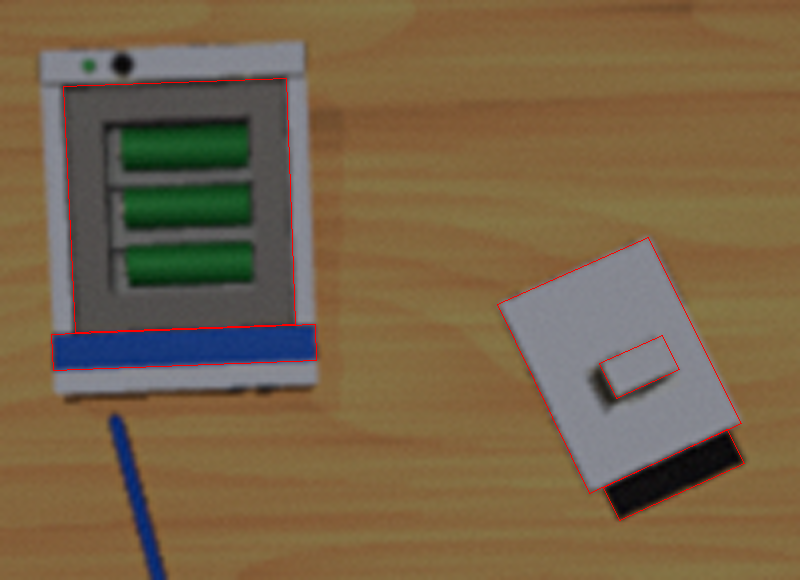

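View pics/s1.png

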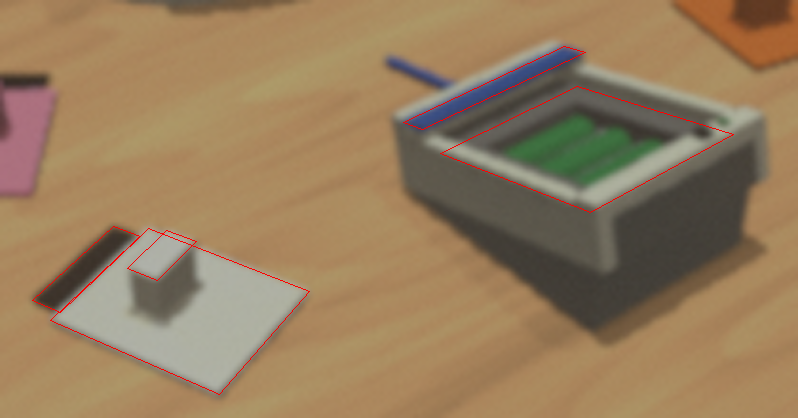

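Overlays agree with both pictures to about 1 px: the cover, grip and ledge in both views, and the bay in the top view. Next I check reachability.

```bash
cat >> h.py <<'E'
GT=np.array([0,0,.0])   # TCP in cover frame rel. grip point
TIP=np.array([-.08,0,-.03])
def tool(Rc,s):
    R=Rc.as_matrix(); y=-R[:,2]; z=s*R[:,0]; x=np.cross(y,z)
    return Rn.from_matrix(np.c_[x,y,z]).as_quat()
def baypose(tx,tz,th,s,ty=0):   # lip tip at bay (tx,ty,tz), tilt th deg
    Rc=RB*Rn.from_euler("y",-np.deg2rad(th))
    return OB+RB.apply([tx,ty,tz])-Rc.apply(TIP)+Rc.apply(GT), tool(Rc,s)
E
python3 - <<'E'
from h import *
from workcell import kinematics
for s in(1,-1):
    print(s)
    for p,q in[(GC,tool(RC,s)),(GC+[0,0,.15],tool(RC,s)),baypose(.045,.1,18,s),baypose(.035,.0025,18,s),baypose(.003,.0025,18,s),baypose(0,0,0,s),baypose(0,.15,0,s)]:
        j=kinematics.solve_ik(p,q);print(None if j is None else np.round(j,2))
E
```

```text
1
[-0.58  0.45  2.01 -0.    0.68 -0.99]
[-0.58  0.23  1.91 -0.    1.   -0.99]
[-0.01 -0.08  2.29  0.04  0.36 -0.05]
[-0.01  0.15  2.36  0.22  0.05 -0.24]
[-0.01  0.13  2.42  0.9   0.02 -0.92]
[-0.    0.24  2.18  0.01  0.46 -0.03]
[-0.   -0.06  2.11  0.01  0.83 -0.02]
-1
[-0.58  0.45  2.01  0.    0.68  2.15]
[-0.58  0.23  1.91  0.    1.    2.15]
None
[-0.01  0.15  2.36  0.22  0.05  2.91]
[-0.01  0.13  2.42  0.9   0.02  2.22]
None
None
```

```bash
python3 - <<'E'
from h import *
from workcell import kinematics
for th in (10,12,14,16):
  for tx,tz in((.045,.08),(.036,.003),(.02,.003),(.004,.003)):
    p,q=baypose(tx,tz,th,1);j=kinematics.solve_ik(p,q);print(th,tx,p.round(3),None if j is None else np.round(j,3))
# jaws across y, tool pitched back 12 deg relative to the cover
def ty(Rc,s,a): 
    R=(Rc*Rn.from_euler("y",np.deg2rad(a))).as_matrix();y=-R[:,2];z=s*R[:,1];return Rn.from_matrix(np.c_[np.cross(y,z),y,z]).as_quat()
for s in(1,-1):
  print(s,[kinematics.solve_ik(GC+[0,0,dz],ty(RC,s,12)) for dz in (0,.1)])
  for th,tx,tz in((18,.045,.08),(18,.004,.003),(0,0,0)):
    p,q=baypose(tx,tz,th,1);Rc=RB*Rn.from_euler("y",-np.deg2rad(th));print(kinematics.solve_ik(p,ty(Rc,s,12)))
E
```

```text
10 0.045 [0.521 0.002 0.195] [-0.004  0.026  2.198  0.017  0.481 -0.033]
10 0.036 [0.532 0.003 0.118] [-0.003  0.188  2.247  0.029  0.271 -0.045]
10 0.02 [0.517 0.002 0.114] [-0.004  0.175  2.279  0.033  0.251 -0.049]
10 0.004 [0.501 0.002 0.11 ] [-0.005  0.163  2.312  0.037  0.231 -0.055]
12 0.045 [0.519 0.002 0.197] [-0.004  0.009  2.226  0.021  0.436 -0.037]
12 0.036 [0.53  0.003 0.12 ] [-0.004  0.177  2.274  0.04   0.219 -0.056]
12 0.02 [0.514 0.002 0.116] [-0.005  0.164  2.307  0.046  0.199 -0.063]
12 0.004 [0.499 0.002 0.112] [-0.005  0.152  2.34   0.053  0.179 -0.071]
14 0.045 [0.516 0.002 0.199] [-0.005 -0.008  2.253  0.026  0.391 -0.042]
14 0.036 [0.528 0.003 0.122] [-0.004  0.167  2.302  0.058  0.167 -0.075]
14 0.02 [0.512 0.002 0.118] [-0.005  0.155  2.335  0.069  0.146 -0.087]
14 0.004 [0.497 0.002 0.114] [-0.006  0.143  2.367  0.084  0.126 -0.103]
16 0.045 [0.514 0.002 0.201] [-0.006 -0.023  2.28   0.033  0.344 -0.049]
16 0.036 [0.525 0.003 0.124] [-0.005  0.158  2.33   0.095  0.112 -0.112]
16 0.02 [0.51  0.002 0.12 ] [-0.006  0.147  2.363  0.122  0.092 -0.14 ]
16 0.004 
[... 234 characters left out ...]
      -2.3455725 ])]
[-0.0029125   0.02157175  2.15533135  0.01171551  0.59825906 -1.59766699]
[-0.00390352  0.14425446  2.27272956  0.0198332   0.35821705 -1.60748592]
[ 1.00348253e-03  3.15005320e-01  2.02818097e+00  1.11774338e-03
  7.46052293e-01 -1.58609382e+00]
-1 [array([-0.47007275,  0.51487458,  1.91698417, -0.21345419,  0.85603663,
        0.84472838]), array([-0.47007275,  0.36510824,  1.8656645 , -0.18516343,  1.05318746,
        0.79602015])]
[-0.0029125   0.02157175  2.15533135  0.01171551  0.59825906  1.54392566]
[-0.00390352  0.14425446  2.27272956  0.0198332   0.35821705  1.53410673]
[1.00348253e-03 3.15005320e-01 2.02818097e+00 1.11774338e-03
 7.46052293e-01 1.55549883e+00]
```

```bash
sed -i 's/^GT=.*/GT=np.array([0,0,.002])/' h.py; cat >> h.py <<'E'
def st(tag=""):
    from workcell import get_obs
    o=get_obs();print(tag,"t%.2f"%o["time_s"],"p",o["position"].round(4),"F",o["wrist_force"].round(2),"M",o["ft_torque"].round(2),"w%.4f"%o["gripper_width"]);return o
def snap(sfx):
    from workcell import vision
    for n in("scene","top"): np.savez(f"{n}{sfx}.npz",**vision.read_camera(n))
E
python3 - <<'E'
from h import *
from workcell import bot,hand
q=tool(RC,1);P=GC+GT
bot.reach(P+[0,0,.10],q);st("above")
bot.servo_line(P,velocity=.1);st("down")
hand.move_gripper(.018,60);st("grip")
bot.servo_line(P+[0,0,.03],velocity=.08);st("lift")
snap("1")
draw('top','1',(180,65,380,210),4,'pics/t2.png');draw('scene','1',(165,165,375,275),3.8,'pics/s2.png')
E
```

```text
above t3.20 p [ 0.4307 -0.2799  0.1321] F [-0.58 -0.16 -0.07] M [-0.03  0.03  0.05] w0.0851
down t4.35 p [ 0.4307 -0.2806  0.0325] F [ 0.24 -0.49  0.24] M [ 0.02 -0.04 -0.  ] w0.0852
grip t4.97 p [ 0.4304 -0.2804  0.0325] F [-1.7   1.07  6.26] M [ 0.17  0.2  -0.03] w0.0209
lift t5.50 p [ 0.4304 -0.2803  0.0622] F [-0.01  0.69 -2.9 ] M [-0.01 -0.    0.  ] w0.0209
```

View pics/s2.png

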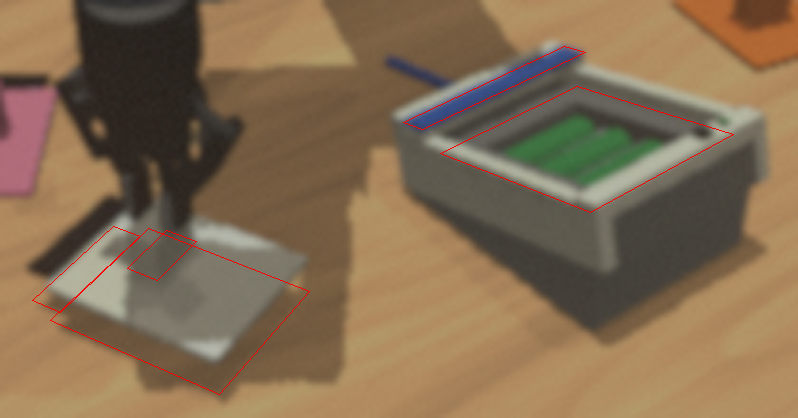

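The cover is gripped, level and off the table at (180,280) in this crop. Now I move it over the bay and tilt it.

```bash
python3 - <<'E'
from h import *
from workcell import bot,hand
bot.servo_line(GC+GT+[0,0,.2],velocity=.25)
bot.reach(*baypose(.045,.12,14,1));st("over")
bot.servo_line(*baypose(.045,.03,14,1),velocity=.1);bot.dwell(.2);st("pre")
snap("2")
draw('top','2',(180,65,380,210),4,'pics/t3.png');draw('scene','2',(225,125,385,245),5,'pics/s3.png')
E
```

```text
over t7.55 p [0.505  0.0018 0.2388] F [ 0.08 -1.9  -1.74] M [ 0.    0.4  -0.01] w0.0212
pre t8.80 p [0.5286 0.0026 0.1531] F [ 0.58 -0.41 -1.06] M [-0.    0.4  -0.01] w0.0211
```

View pics/s3.png

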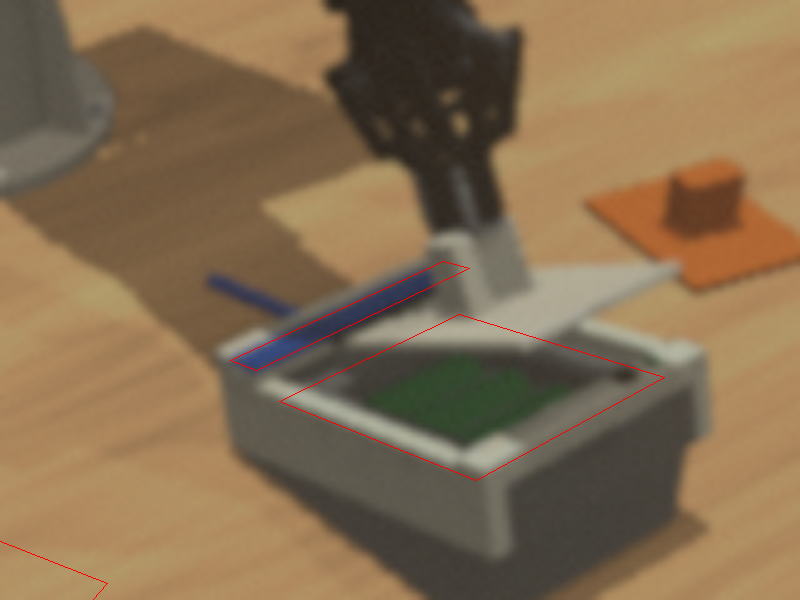

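View pics/t3.png

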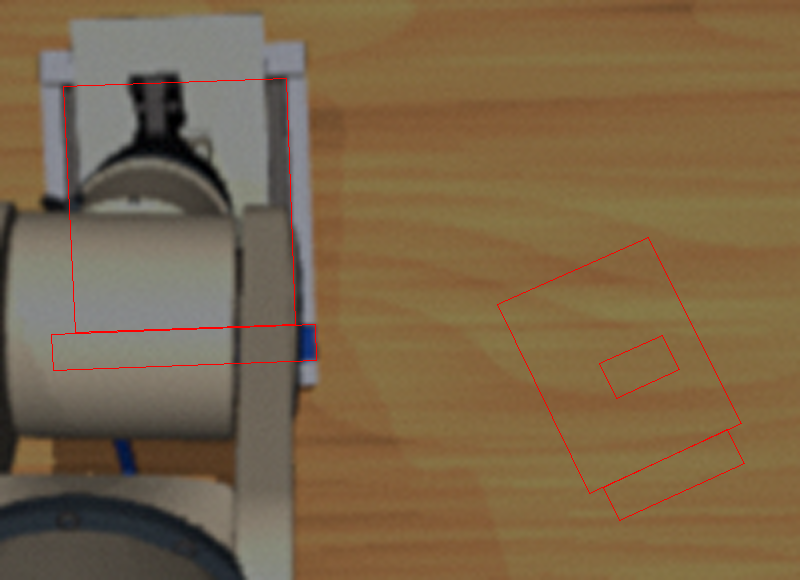

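```bash
cat >> h.py <<'E'
def coverout(tx,tz,th):
    p,_=baypose(tx,tz,th,1);Rc=RB*Rn.from_euler("y",-np.deg2rad(th));g=p-Rc.apply(GT)
    f=lambda a,b,w,z:g+Rc.apply([[a,-w,z],[b,-w,z],[b,w,z],[a,w,z]])
    return [f(-.056,.08,.055,-.024),f(-.08,-.056,.045,-.025),f(-.012,.012,.022,.016)]
def draw2(n,sfx,roi,k,out,pose):
    global outlines
    old=outlines; outlines=lambda:coverout(*pose)+old()[3:4]; draw(n,sfx,roi,k,out); outlines=old
E
python3 - <<'E'
from h import *
draw2('scene','2',(225,125,385,245),5,'pics/s4.png',(.045,.03,14))
draw2('top','2',(180,60,320,165),5,'pics/t4.png',(.045,.03,14))
E
```

```text
(no output)
```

View pics/s4.png

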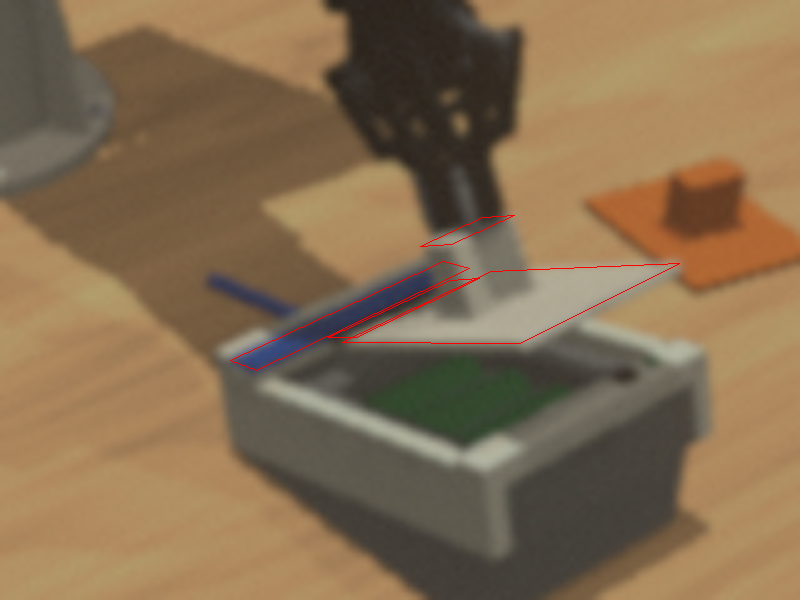

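View pics/t4.png

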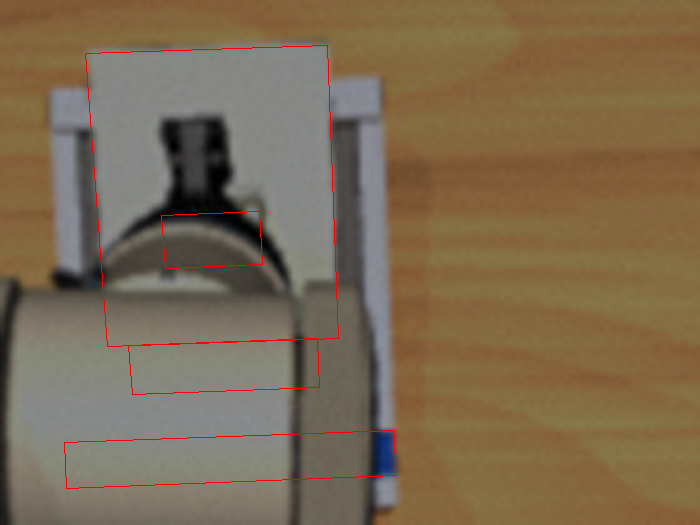

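The cover matches the predicted tilted pose to about 1 px in both views. Now I descend and slide the lip under the ledge in small, force-watched steps.

```bash
python3 - <<'E'
from h import *
from workcell import bot,hand,get_obs
F0=get_obs()["wrist_force"]
def go(tx,tz,th,v=.06,lim=8):
    bot.servo_line(*baypose(tx,tz,th,1),velocity=v)
    o=st(f"{tx} {tz} {th}"); return np.linalg.norm(o["wrist_force"]-F0)<lim
ok=go(.040,.010,14)and go(.036,.0035,14)
for tx in(.028,.020,.012,.008,.005):
    if not ok: break
    ok=go(tx,.0035,14)
print(ok)
snap("3")
draw2('scene','3',(225,125,385,245),5,'pics/s5.png',(.005,.0035,14))
E
```

```text
0.04 0.01 14 t9.39 p [0.5285 0.0026 0.1314] F [ 0.21  0.91 -1.57] M [-0.01  0.4   0.04] w0.0208
0.036 0.0035 14 t9.67 p [0.5262 0.0026 0.1242] F [-0.03 -0.47 -1.55] M [-0.02  0.44 -0.02] w0.0210
0.028 0.0035 14 t9.95 p [0.5182 0.0025 0.1223] F [ 0.76  0.17 -2.38] M [-0.03  0.47 -0.03] w0.0211
0.02 0.0035 14 t10.23 p [0.5104 0.0023 0.1201] F [-0.26 -0.72 -1.37] M [0.01 0.41 0.03] w0.0207
0.012 0.0035 14 t10.52 p [0.5027 0.0022 0.118 ] F [-0.76 -0.39 -1.7 ] M [0.01 0.43 0.05] w0.0210
0.008 0.0035 14 t10.77 p [0.4992 0.0022 0.1171] F [ 0.36 -0.05 -1.83] M [-0.01  0.44 -0.  ] w0.0210
0.005 0.0035 14 t11.02 p [0.4963 0.0021 0.1163] F [-0.59  0.06 -1.32] M [-0.03  0.45  0.02] w0.0210
True
```

View pics/s5.png

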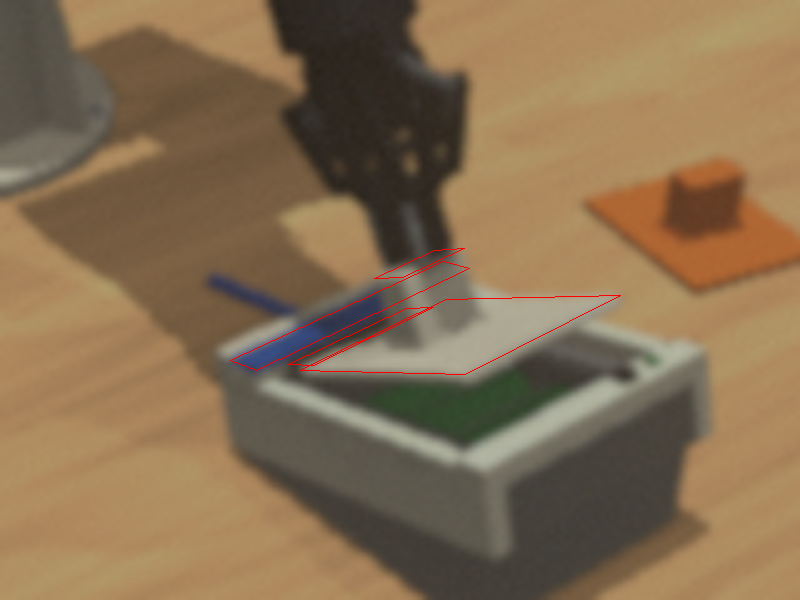

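Nothing touched, and the lip is under the ledge. Next I find the seat by touch, swing down, then push to the stop.

```bash
python3 - <<'E'
from h import *
from workcell import bot,hand,get_obs
def F():
    a=[]
    for _ in range(6): bot.dwell(.02);a.append(get_obs()["wrist_force"])
    return RB.inv().apply(np.mean(a,0))
def go(tx,tz,th,v=.04): bot.servo_line(*baypose(tx,tz,th,1),velocity=v)
F0=F();print("F0 bay",F0.round(2))
tz=.0035
while tz>-.003:
    tz-=.0007;go(.005,tz,14,.02);f=F()-F0;print("z",round(tz*1e3,1),f.round(2))
    if f[2]>3: break
zs=tz+.0006
tz=zs+.0005; 
for th in(11,8,5,3): 
    go(.005,tz,th);f=F()-F0;print(th,f.round(2))
    if np.linalg.norm(f)>12: break
print("zs",zs);st()
E
```

```text
F0 bay [-0.15  0.08 -1.6 ]
z 2.8 [-0.48 -0.05 -0.32]
z 2.1 [ 0.14 -0.01 -0.11]
z 1.4 [-0.65 -0.02 -0.75]
z 0.7 [-0.4  -0.06 -0.27]
z -0.0 [0.7  0.07 2.58]
z -0.7 [ 2.24 -0.19  5.63]
11 [ 0.68 -0.03  2.15]
8 [0.81 0.01 2.06]
5 [0.47 0.15 1.73]
3 [0.1  0.02 1.3 ]
zs -0.00010000000000000026
 t14.75 p [0.5088 0.0023 0.1018] F [-0.23  0.03 -0.15] M [ 0.01  0.23 -0.  ] w0.0211
```

```bash
python3 - <<'E'
from h import *
from workcell import bot,hand,get_obs
def F():
    a=[]
    for _ in range(6): bot.dwell(.02);a.append(get_obs()["wrist_force"])
    return RB.inv().apply(np.mean(a,0))
def go(tx,tz,th,v=.03): bot.servo_line(*baypose(tx,tz,th,1),velocity=v)
F0=np.array([-.15,.08,-1.6])
for th in(2,1,.5,0): 
    go(.005,.0004,th);f=F()-F0;print(th,f.round(2))
    if f[2]>8: break
tx=.005
while tx>-.004:
    tx-=.001;go(tx,.0004,th,.02);f=F()-F0;print("x",round(tx*1e3,1),f.round(2))
    if f[0]>8: break
st();snap("4")
draw2('scene','4',(225,125,385,245),5,'pics/s6.png',(tx,.0,0))
E
```

```text
2 [ 0.11 -0.37  1.43]
1 [0.37 0.03 1.04]
0.5 [-0.32 -0.02  0.82]
0 [-3.59 -0.13 12.49]
x 4.0 [-1.31  0.28  8.27]
x 3.0 [ 1.11 -0.16  7.77]
x 2.0 [ 2.11 -0.32  7.2 ]
x 1.0 [ 2.76 -0.27  7.56]
x 0.0 [2.48 0.31 7.62]
x -1.0 [ 2.57 -0.03  7.54]
x -2.0 [2.68 0.08 7.36]
x -3.0 [5.84 1.19 5.99]
x -4.0 [7.62 1.62 4.53]
 t19.30 p [0.5057 0.0023 0.0972] F [7.07 1.98 4.36] M [ 0.22 -1.16  0.12] w0.0211
```

View pics/s6.png

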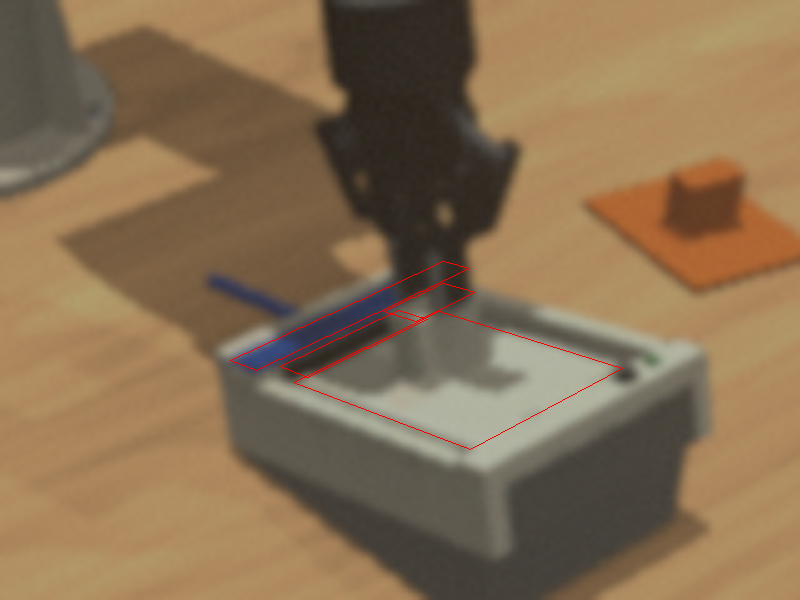

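The cover is flat and touching the stop: the side force rises from x ≈ -2.5 mm, within the calibration error. I ease off the push, let go and retreat along the bay normal.

```bash
python3 - <<'E'
from h import *
from workcell import bot,hand,get_obs
bot.servo_line(*baypose(-.003,.0004,0,1),velocity=.03);st()
hand.move_gripper(.05);st("open")
p,q=baypose(-.003,.0004,0,1)
bot.servo_line(p+RB.apply([0,0,.06]),q,velocity=.12);st("up")
bot.servo_line(p+RB.apply([0,0,.16]),q,velocity=.2)
hand.move_gripper(.085)
bot.goto_joints([1.18,.353,1.633,0,1.155,0]);bot.dwell(.3);st("away")
snap("5")
draw2('scene','5',(225,125,385,245),5,'pics/s7.png',(0,.0,0))
draw2('top','5',(180,60,280,175),5,'pics/t7.png',(0,0,0))
E
```

```text
t19.65 p [0.5058 0.0023 0.0971] F [4.05 1.88 5.76] M [ 0.21 -0.82  0.11] w0.0205
open t20.04 p [0.5033 0.0022 0.0957] F [0.44 0.17 0.63] M [0.   0.1  0.04] w0.0496
up t20.69 p [0.4885 0.002  0.154 ] F [-0.21  0.12 -0.33] M [ 0.02  0.1  -0.02] w0.0501
away t24.29 p [0.2373 0.5785 0.2212] F [-0.19  0.83  0.04] M [ 0.08  0.04 -0.01] w0.0848
```

View pics/s7.png

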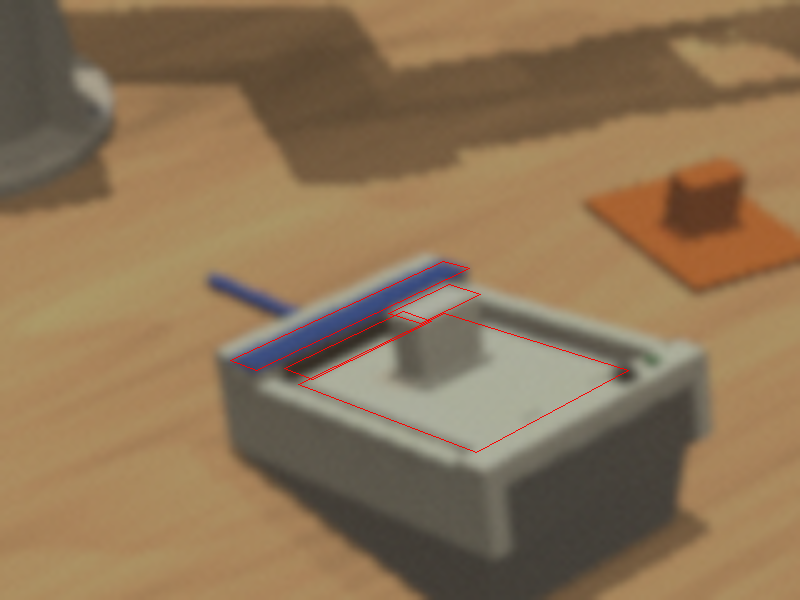

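View pics/t7.png

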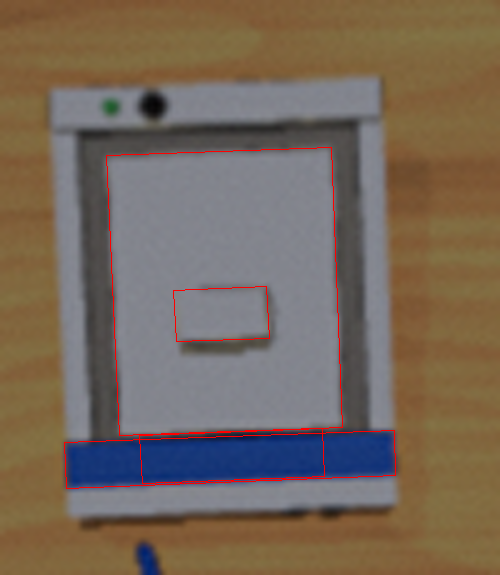

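The cover lies flat at the predicted home pose: the red outline fits within 1 px in the top view. The plate edge sits 2 mm from the ledge edge, and the lip is under the ledge at (230,460). The orange cover has not moved.

```bash
python3 -c "
from workcell import hand_in;hand_in()"
```

```text
the job is handed in; nothing more can be done
```

The white cover is in the bay, flat against the seat with its lip under the blue ledge, and the job is handed in. I gripped it across its grip block and carried it over with the top edge raised 14°. I slid the lip under the ledge without contact and swung the top edge down. Then I pushed it to the stop, let go and moved the arm back to its start pose.

- **Position:** in the last top picture the cover fits its calculated home outline to about 1 px (about 2 mm). The scene picture agrees, with the cover flat and the lip under the ledge.
- **Forces and time:** the largest wrist force I read was about 13 N, between moves. The clock stood at 24.3 s before hand-in, against the 45 s limit.
- **Other objects:** the orange cover did not move and nothing else was touched.
- **One disagreement:** the stop was felt about 2.5 mm past where the cameras put it, roughly the stated calibration error. The last picture shows no offset of that size.

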